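Slide a slotted spring shim from its pigeonhole onto the holder's pin

TASK

One of the two thin steel plates lying in the low pigeonhole rack has a slot in its far end. Press down on it, draw it out of its bay and slide it flat along the counter, never lifting it up, into the mouth of the railed holder until its slot is fully home on the holder's pin. Leave the plain plate and the parts standing about where they are.

Things in the scene. Friction and masses are not known exactly. Their poses are not given: they have to be found in the camera images.
- shim: slotted shim: bare steel plate 110 mm long (its x), 70 wide (y), 3 thick, 0.13-0.25 kg, flat on the counter (z = 0) in one bay of the rack. Slot 16 mm wide from the middle of its +x end inwards (x = 55 to 25 mm, square end). Origin: centre of its underside. Slot starts towards the bay's back. Fingertips pressing on top with about 15 N drag it slowly; it swings to trail behind the pressed point
- slot_end (a point): point on the shim, 30 mm from its origin along its x, on its top face: 5 mm in front of the slot's closed end, where the axis of the pin lies when the shim is fully home
- rack: low dark steel pigeonhole rack, fixed: two bays, open above and at the front (its -x side), no floor. Origin: near its middle, at counter height. Walls 40 mm high, 8 mm thick; side walls' middles at y = -92, 0, 92 mm, from x = -66 to 72 mm; back wall's face at x = 65 mm. Bay centre lines at y = -46 and 46 mm, each 84 mm wide inside
- holder: grey steel holder, fixed, no floor: two rails along its x, 13 mm high, 74 mm apart inside, x = -40 to 60 mm, with lips over the plate 9 mm above the counter (63 mm free between lips); guides flare the mouth at x = -40 to -66 mm; end block 30 mm high at x = 60 to 80 mm. Origin: where the shim's origin lies when home, at counter height; shim enters along +x, slotted end first
- pin (a point): on the axis of the holder's upright locating pin, 3 mm above the counter: pin of 10 mm diameter, 28 mm high, at x = 30 mm, y = 0 of the holder. It stops the shim when it bears on the end of the slot
- plain_plate: the plain plate: same steel, 110 x 70 x 3 mm, no slot, in the other bay. Stays where it is. Origin: centre of its underside
- bush: dark steel spring bush standing upright, 52 mm diameter, 60 mm high, loose. Stays where it is. Origin: centre of its underside
- tin: bare metal tin standing upright, 60 mm diameter, 55 mm high, loose. Stays where it is. The bush and the tin stand one behind the other between rack and holder; the plate passes in front of them, on the robot's side. Origin: centre of its underside
- shackle: dark steel spring shackle lying beyond the work: bar 120 x 34 x 12 mm with two upright pins, 52 mm high in all, loose. Stays where it is. Origin: centre of its underside
Things that resemble listed ones, but are neither listed nor needed, are in the scene too. What is shaped like the holder but orange or purple is not meant.

How it is judged:
By the outcome, as a careful person would: the job done as asked, in the order asked, and still so for the second after the job is handed in, with the robot touching nothing.
It also fails if it takes over 72 s, if anything falls off the work surface, if the arm or the gripper's body presses on something with over 40 N, if the wrist force passes 120 N, or if a joint passes its speed limit or range.

ROBOT

A 7-joint arm with a two-finger parallel gripper is mounted at the origin on the work surface. World frame = base frame: x ahead of the robot, y to its left, z up, the work surface at z = 0. Lengths are in m, angles in rad, forces in N, time in s.
With the tool pointing down it reaches from about 0.425 to 0.825 m from the base axis. Payload 3.6 kg.
Tool frame: the origin (TCP) lies midway between the tips of the shut fingers; the grasp point (between the pads) lies 19 mm behind it; z points along the fingers, y is the line along which they close (so a half turn about z gives the same grasp; the last joint's range is limited). The gripper opens to 93 mm and grips with 3 to 60 N. Pads are 15 mm wide; open, the fingers measure 128 mm over their backs; the gripper's body (75 mm by 188 mm) begins 65 mm behind the grasp point.
Start: joints at [1.296, 0.615, -0.013, 1.423, 0.008, 1.103, -0.04], TCP at [0.159, -0.63, 0.219] pointing down, gripper open.
Joint ranges: [-3.12, 3.12], [-0.3, 2.06], [-1.34, 1.32], [0.26, 2.42], [-1.36, 4.5], [0.01, 1.98], [-2.84, 2.84]. Speed limits (rad/s): [2.79, 2.79, 3.14, 3.14, 3.14, 3.14, 3.14].

INTERFACE

Orientations are given as [roll, pitch, yaw] about the fixed x, y, z axes, in that order (R = Rz(yaw) Ry(pitch) Rx(roll)).
In Python, from cell import bot gives the robot as it stands.
- The arm moves only by the tool arm_command, never from a script. Its argument "steps" is a list that holds one entry, the list of rows, each a list of 5 numbers: the shift along the tool's x, y, z in m, then the turn about the tool's z in degrees, then the finger opening in m, from 0 to 0.093. A call has 1 to 12 rows; each row shifts and turns the commanded pose from where the row before left it, along the tool's axes as they then stand; what a row does not reach is not made up. A row lasts 1/10 s, in which the tool goes at most 50 mm and 8.59 degrees, less where a joint would pass 70% of its speed; a pose out of reach is approached as far as the arm can. A call with a gripper value outside its range is refused whole. The fingers move at their own pace and stop on an object; "squeeze" is the grip in N (left out, the last holds). Time passes only in rows, so rows that do not move let the fingers close. It gives the time, the measured TCP pose, the force, the opening and the grip force at its end, in the units of the state.
- bot.read_state(): the state, without advancing time (a new reading comes with each control period).
- bot.grab_frame(name): name is "side" or "top" or "wrist"; returns a dict with "image" (384x512x3 uint8, blue, green, red), "mtx" (3x3 intrinsics, pixels), "D" ([k1, k2, p1, p2, k3] as OpenCV has them; the pictures are not rectified), "R" (3x3) and "t" (3): a world point X has camera coordinates R X + t; the wrist camera has in their place "mount" (4x4, takes a point from camera to tool coordinates, whose origin is the TCP and whose axes are the flange's). Camera axes: x right, y down, z forward; pixel columns grow to the right and rows downward; lengths in m; the calibration is good to about 2 mm. A picture is of the moment at which its call begins: read the wrist's pose just before it. There is no depth.
- bot.job_done(): hands the job in; it is judged then, once.
Trained networks look in a picture, given as the dict that the camera call returned (one of the last four; its "shot" number tells which), for a name from the list of things; names that differ only in an ending like _2 or _b are one class to them, and where a whole thing is asked for, a point or a joint stands for the part that bears it (a point fixed in the world has none). Each returns a list of dicts, best first, with "conf" (0 to 1); they miss things now and then, are a little off and sometimes report something else, mostly with a low value. They report only what shows in the picture. A call takes as long as a camera call. They do not tell look-alikes from the thing itself.
- bot.search_frame(query, picture): "uv" ([column, row] in pixels, amid what is visible of it).
The state is a dict: "t": time; "qpos": joint angles; "dq": joint speeds; "joint_torque": joint torques, N m; "tcp_pos": TCP position; "eef_rot": TCP orientation; "wrist_force": force on the tool from outside, world axes, zero at the start; "torque": the same for the moment, N m; "finger_gap": finger opening in m; "grasp_force": force on a finger pad.
Only numpy, scipy, OpenCV 4.12 (cv2) and the standard library are available. Lean on these libraries where they do the work, as an engineer would, in place of code of your own. Each camera call takes 0.05 s, during which the arm holds its last target. There are 200 camera calls.

## Working session

There is one attempt and no reset: what is moved stays moved. The work goes in short steps, Python scripts to look and compute and a tool call to move; the robot and the scene stay as the last step left them, time stands still between calls to the robot, and variables do not carry over. Pictures are saved under pics/ and viewed, at most 10 in all, crops included, and the job is handed in when it is done.

Besides the shell and the picture viewer there is one more tool, called after ">>>" as name([rows], argument=value, ...), one row to a line, values as JSON. arm_command: Moves the arm, as the interface text tells. Its arguments: {"type":"object","properties":{"steps":{"type":"array","items":{"type":"array","items":{"type":"array","items":{"type":"number"}}}},"squeeze":{"type":"number"}},"required":["steps"]}

```bash
mkdir -p pics; ls
cat > h.py <<'E'
import numpy as np, cv2
from cell import bot
def ray(f,uv,z=0.0):
    p=cv2.undistortPoints(np.array([[uv]],float),np.array(f["mtx"]),np.array(f["D"]))[0,0]
    R=np.array(f["R"]);t=np.array(f["t"]).ravel()
    d=R.T@np.array([p[0],p[1],1]);c=-R.T@t
    return c+d*(z-c[2])/d[2]
def proj(f,X):
    R=np.array(f["R"]);t=np.array(f["t"],float)
    return cv2.projectPoints(np.array(X,float).reshape(-1,3),cv2.Rodrigues(R)[0],t,np.array(f["mtx"]),np.array(f["D"]))[0].reshape(-1,2)
E
python3 - <<'E'
from h import *
s=bot.read_state();print({k:np.round(v,3).tolist() for k,v in s.items()})
for n in ("top","side"):
    f=bot.grab_frame(n);cv2.imwrite(f"pics/{n}0.png",f["image"])
    print(n,np.round(f["mtx"],1).tolist(),np.round(f["R"],3).tolist(),np.round(f["t"],3).tolist())
    for q in ("shim","slot_end","rack","holder","pin","plain_plate","bush","tin","shackle"):
        r=bot.search_frame(q,f)
        print(q,[(np.round(d["uv"]).tolist(),round(d["conf"],2),np.round(ray(f,d["uv"],0.003)[:2],3).tolist()) for d in r])
E
```

```text
pics
{'t': 0.0, 'qpos': [1.296, 0.616, -0.013, 1.425, 0.008, 1.103, -0.04], 'dq': [-0.001, 0.0, 0.001, 0.001, 0.001, -0.002, 0.001], 'joint_torque': [-0.0, -45.893, 0.209, -16.574, -0.061, 0.021, 0.0], 'tcp_pos': [0.159, -0.629, 0.217], 'eef_rot': [-3.139, 0.0, 0.248], 'wrist_force': [-0.161, 0.934, 0.088], 'torque': [-0.002, 0.013, 0.007], 'grasp_force': 0.0, 'finger_gap': 0.093}
top [[366.1, 0.0, 259.1], [0.0, 366.1, 188.6], [0.0, 0.0, 1.0]] [[0.026, -1.0, 0.003], [-0.982, -0.026, -0.188], [0.188, 0.002, -0.982]] [-0.063, 0.644, 0.903]
shim [([179.0, 204.0], 0.79, [0.607, 0.175])]
slot_end [([179.0, 202.0], 0.95, [0.613, 0.175])]
rack [([161.0, 191.0], 0.71, [0.643, 0.229])]
holder [([303.0, 122.0], 0.85, [0.856, -0.168]), ([386.0, 240.0], 0.59, [0.524, -0.397]), ([323.0, 195.0], 0.56, [0.643, -0.226])]
pin [([382.0, 237.0], 0.86, [0.531, -0.387]), ([324.0, 191.0], 0.68, [0.655, -0.229]), ([305.0, 117.0], 0.6, [0.872, -0.175])]
plain_plate [([148.0, 199.0], 0.94, [0.62, 0.262])]
bush [([256.0, 177.0], 0.6, [0.691, -0.038])]
tin [([148.0, 196.0], 0.6, [0.627, 0.262]), ([239.0, 210.0], 0.58, [0.594, 0.008])]
shackle [([244.0, 144.0], 0.76, [0.785, -0.001]), ([252.0, 179.0], 0.32, [0.684, -0.026])]
side [[404.2, 0.0, 253.3], [0.0, 404.2, 191.9], [0.0, 0.0, 1.0]] [[-0.922, -0.387, -0.004], [-0.197, 0.48, -0.855], [0.333, -0.787, -0.519]] [0.567, 0.178, 0.692]
shim [([226.0, 260.0], 0.76, [0.607, 0.154])]
slot_end [([229.0, 261.0], 0.82, [0.6, 0.157])]
rack [([195.0, 272.0], 0.57, [0.645, 0.207])]
holder [([196.0, 162.0], 0.95, [0.865, -0.185])]
pin [([336.0, 148.0], 0.93, [0.526, -0.422]), ([193.0, 165.0], 0.9, [0.865, -0.166]), ([278.0, 167.0], 0.57, [0.645, -0.242])]
plain_plate [([192.0, 289.0], 0.67, [0.628, 0.248])]
bush [([229.0, 194.0], 0.85, [0.706, -0.064])]
tin [([268.0, 215.0], 0.67, [0.588, -0.017]), ([227.0, 261.0], 0.67, [0.604, 0.156])]
shackle [([188.0, 201.0], 0.62, [0.782, -0.001])]
```

View pics/top0.png

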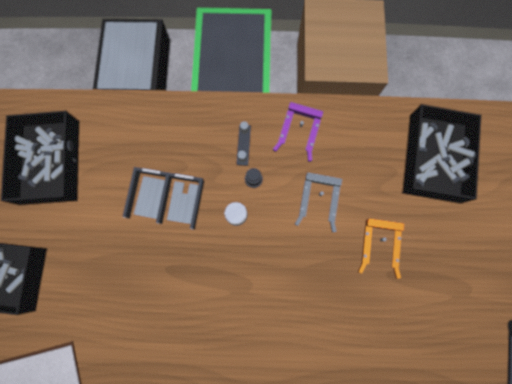

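View pics/side0.png

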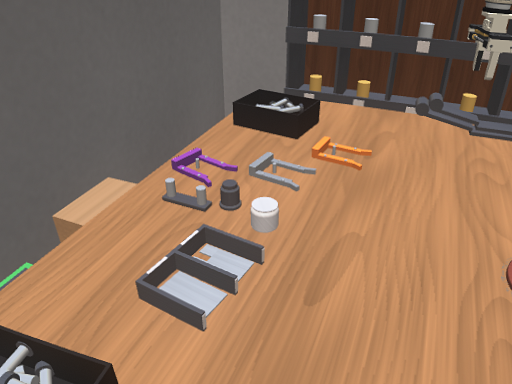

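The top view shows the rack at (163,197). Its right bay holds the plate with a slot at its far end (184,190), and its left bay holds the plain one (151,195). There are three possible holders: grey (321,193), purple (302,123) and orange (383,240). I choose the grey one and the right-bay plate, and check both in a close crop.

Run:
```python
import cv2,numpy as np
i=cv2.imread("pics/top0.png")
a=cv2.resize(i[160:235,118:213],None,fx=4,fy=4,interpolation=cv2.INTER_CUBIC)
b=cv2.resize(i[160:235,225:350],None,fx=3.3,fy=4,interpolation=cv2.INTER_CUBIC) if 0 else cv2.resize(i[160:235,275:370],None,fx=4,fy=4,interpolation=cv2.INTER_CUBIC)
cv2.imwrite("pics/crop0.png",np.hstack([a,b]))
```

```text
(no output)
```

View pics/crop0.png

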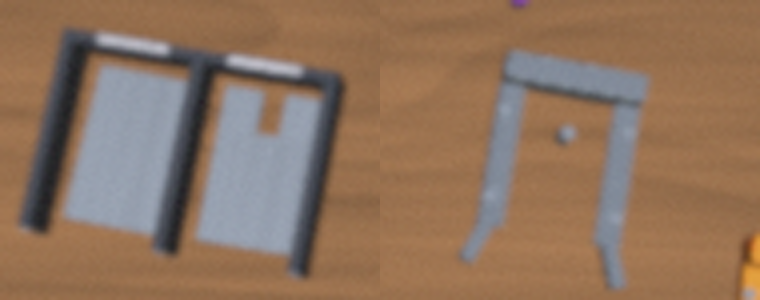

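Run:
```python
from h import *
from scipy.optimize import least_squares
f=bot.grab_frame("top")
def fit(P,uv,x0):
    P=np.array(P,float);uv=np.array(uv,float)
    def W(x): c,s=np.cos(x[2]),np.sin(x[2]); return np.c_[x[0]+c*P[:,0]-s*P[:,1],x[1]+s*P[:,0]+c*P[:,1],P[:,2]]
    r=least_squares(lambda x:(proj(f,W(x))-uv).ravel(),x0)
    print(np.round(r.x,4),np.round(r.fun.reshape(-1,2),1).tolist());return r.x
z=.003
fit([[-.055,.035,z],[-.055,-.035,z],[.055,-.035,z],[.055,.035,z],[.025,0,z]],[[167.2,219.5],[191,223.5],[198.5,184.2],[174.2,181.7],[185,193.2]],[.61,.175,0])
# holder: pin top, block back edge mid, guide tip mid
fit([[.03,0,.028],[.08,0,.03],[-.066,0,.013]],[[321.7,193],[325,175.7],[315.5,228.7]],[.65,-.23,0])
fit([[.03,0,.028],[.08,.045,.03],[.08,-.045,.03]],[[321.7,193],[307.5,172.5],[342.5,179]],[.65,-.23,0])
w=[.04]
fit([[-.066,.092,.04],[-.066,0,.04],[-.066,-.092,.04]],[[126,216.5],[159,222],[193,227.5]],[.64,.22,0])
for uv in([256,172],[239,207]):print(ray(f,uv,.058))
```

```text
[ 0.6133  0.1644 -0.12  ] [[-0.4, 0.2], [0.7, -0.1], [0.2, 0.4], [0.0, -0.6], [-0.5, 0.1]]
[ 0.6138 -0.213  -0.1625] [[0.2, 0.3], [-0.2, -0.1], [-0.0, -0.2]]
[ 0.6139 -0.2126 -0.1704] [[0.1, 0.3], [1.3, -0.0], [-1.4, -0.3]]
[ 0.618   0.2075 -0.1326] [[-0.3, -0.0], [0.2, -0.0], [0.1, 0.0]]
[ 0.69111994 -0.03714439  0.058     ]
[0.59591671 0.00476229 0.058     ]
```

>>> arm_command([
  [[0,0,0,7,0.025],[0,0,0,7,0.025],[0,0,0,7.1,0.025],[0.0178,-0.0421,0,0,0.025],[0.0178,-0.0421,0,0,0.025],[0.0178,-0.0421,0,0,0.025],[0.0178,-0.0421,0,0,0.025],[0.0178,-0.0421,0,0,0.025],[0.0178,-0.0421,0,0,0.025],[0.0178,-0.0421,0,0,0.025],[0.0178,-0.0421,0,0,0.025],[0.0178,-0.0421,0,0,0.025]],
])

```text
t: 2.25
tcp_pos: [0.3649, -0.2717, 0.2191]
eef_rot: [3.141, -0.001, -0.121]
wrist_force: [0.6, 0.4, -0.7]
finger_gap: 0.025
grasp_force: 0.0
```

>>> arm_command([
  [[0.0178,-0.0421,0,0,0.025],[0.0178,-0.0421,0,0,0.025],[0.0178,-0.0421,0,0,0.025],[0.0178,-0.0421,0,0,0.025],[0.0178,-0.0421,0,0,0.025],[0.0178,-0.0421,0,0,0.025],[0.0178,-0.0421,0,0,0.025],[0.0178,-0.0421,0,0,0.025],[0.0178,-0.0421,0,0,0.025],[0.0178,-0.0421,0,0,0.025],[0.0178,-0.0421,0,0,0.025],[0,0,0,0,0.025]],
])

```text
t: 3.45
tcp_pos: [0.6147, 0.1721, 0.2178]
eef_rot: [-3.135, 0.0, -0.11]
wrist_force: [0.7, 1.4, -0.4]
finger_gap: 0.0252
grasp_force: 0.0
```

```bash
cat >> h.py <<'E'
from scipy.spatial.transform import Rotation as Ro
def wrist():
    s=bot.read_state();f=bot.grab_frame("wrist")
    T=np.eye(4);T[:3,:3]=Ro.from_euler("xyz",s["eef_rot"]).as_matrix();T[:3,3]=s["tcp_pos"]
    M=np.linalg.inv(T@np.array(f["mount"]));f["R"],f["t"]=M[:3,:3],M[:3,3]
    return s,f
def st(s):print({k:np.round(s[k],4).tolist() for k in("t","tcp_pos","eef_rot","wrist_force","finger_gap")})
def plate(x,z=.003):
    P=np.array([[-.055,.035],[-.055,-.035],[.055,-.035],[.055,-.008],[.025,-.008],[.025,.008],[.055,.008],[.055,.035]])
    c,s_=np.cos(x[2]),np.sin(x[2]);return np.c_[P@np.array([[c,s_],[-s_,c]])+x[:2],np.full(8,z)]
def draw(im,f,x):
    cv2.polylines(im,[np.round(proj(f,plate(x))).astype(int)],True,(0,0,255),1)
E
python3 - <<'E'
from h import *
s,f=wrist();st(s);im=f["image"].copy();draw(im,f,[.6133,.1644,-.12]);cv2.imwrite("pics/w1.png",im)
for q in("slot_end","shim"):print(q,[(np.round(d["uv"]).tolist(),round(d["conf"],2),np.round(ray(f,d["uv"],.003),4).tolist()) for d in bot.search_frame(q,f)])
E
```

```text
{'t': 3.45, 'tcp_pos': [0.6147, 0.1721, 0.2178], 'eef_rot': [-3.135, 0.0001, -0.11], 'wrist_force': [0.6665, 1.4335, -0.4256], 'finger_gap': 0.0252}
slot_end [([268.0, 167.0], 0.81, [0.6138, 0.1637, 0.003])]
shim [([266.0, 168.0], 0.94, [0.6136, 0.1656, 0.003])]
```

View pics/w1.png

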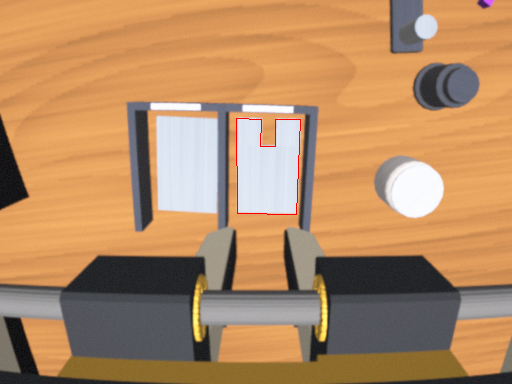

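The red outline of the fitted plate lies right on the slotted plate (slot at (268,133)), so its pose holds. Descending.

>>> arm_command([
  [[0,0,0.045,0,0.025],[0,0,0.045,0,0.025],[0,0,0.045,0,0.025],[0,0,0.045,0,0.025],[0,0,0.02,0,0.025],[0,0,0,0,0.025],[0,0,0,0,0.025]],
])

```text
t: 4.3
tcp_pos: [0.6147, 0.1614, 0.0197]
eef_rot: [3.141, -0.001, -0.123]
wrist_force: [0.5, -0.3, 0.4]
finger_gap: 0.0245
grasp_force: 0.0
```

>>> arm_command([
  [[-0.002,-0.003,0.006,0,0.025],[0,0,0.005,0,0.025],[0,0,0.002,0,0.025],[0,0,0.002,0,0.025],[0,0,0.001,0,0.025],[0,0,0.001,0,0.025],[0,0,0,0,0.025]],
])

```text
t: 5.0
tcp_pos: [0.6129, 0.1664, 0.0034]
eef_rot: [-3.141, -0.001, -0.121]
wrist_force: [-1.8, -0.5, 7.9]
finger_gap: 0.0246
grasp_force: 4.0
```

>>> arm_command([
  [[0,0,0.001,0,0.025],[0,0,0,0,0.025]],
])

```text
t: 5.2
tcp_pos: [0.6132, 0.1665, 0.0034]
eef_rot: [-3.141, -0.002, -0.121]
wrist_force: [-3.7, -0.9, 12.0]
finger_gap: 0.0247
grasp_force: 6.1
```

>>> arm_command([
  [[0,0,0.0007,0,0.025],[-0.002,0,0,0,0.025],[-0.003,0,0,0,0.025],[-0.003,0,0,0,0.025],[-0.004,0,0,0,0.025],[-0.004,0,0,0,0.025],[-0.004,0,0,0,0.025]],
])

```text
t: 5.9
tcp_pos: [0.5977, 0.1693, 0.0034]
eef_rot: [-3.138, -0.011, -0.121]
wrist_force: [3.1, -0.3, 10.9]
finger_gap: 0.0251
grasp_force: 4.9
```

```bash
cat >> h.py <<'E'
def seg(f,x0,n=None):
    # refine plate pose: fit outline to plate-bright mask by maximising overlap within local window
    im=f["image"].astype(int);b,g,r=im[...,0],im[...,1],im[...,2]
    return ((r-b)<25)&(im.mean(2)>95)
def locate(f,x0,span=(.02,.02,.25)):
    m=seg(f,x0).astype(np.float32)
    from scipy.optimize import differential_evolution
    K=8
    def cost(x):
        big=plate(x);c=np.array([[.055+.006,.041],[.061,-.041],[-.061,-.041],[-.061,.041]])
        R=np.array([[np.cos(x[2]),-np.sin(x[2])],[np.sin(x[2]),np.cos(x[2])]])
        rim=np.c_[c@R.T+x[:2],np.full(4,.003)]
        a=np.zeros(m.shape,np.uint8);o=a.copy()
        cv2.fillPoly(a,[np.round(proj(f,big)*K).astype(int)],1,shift=3)
        cv2.fillPoly(o,[np.round(proj(f,rim)*K).astype(int)],1,shift=3);o&=(1-a)
        return -(m[a>0].sum()-m[o>0].sum())/max(1,a.sum())+(1e-6)
    r=differential_evolution(cost,[(x0[i]-span[i],x0[i]+span[i]) for i in range(3)],maxiter=40,popsize=12,seed=1,tol=1e-4)
    return r.x,r.fun
E
python3 - <<'E'
from h import *
s=bot.read_state();st(s)
f=bot.grab_frame("top");x,c=locate(f,[.59,.167,-.12]);print(np.round(x,4),c)
im=f["image"].copy();draw(im,f,x);im=im[150:250,110:260];cv2.imwrite("pics/t2.png",cv2.resize(im,None,fx=4,fy=4))
E
```

```text
{'t': 5.9, 'tcp_pos': [0.5977, 0.1693, 0.0034], 'eef_rot': [-3.1379, -0.011, -0.1209], 'wrist_force': [3.0546, -0.2873, 10.8998], 'finger_gap': 0.0251}
[ 0.5991  0.1669 -0.1675] -0.4742674157416751
```

View pics/t2.png

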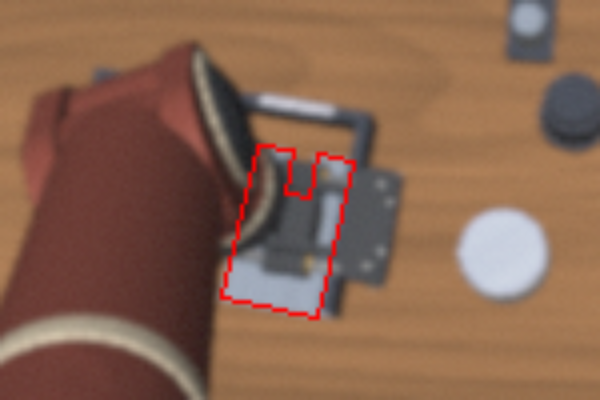

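The picture shows the plate following the fingers: its front edge is at about (270,300) in the crop, past the bay's mouth. Continuing the pull.

>>> arm_command([
  [[-0.004,0,0.0006,0,0.025],[-0.004,0,0,0,0.025],[-0.004,0,0,0,0.025],[-0.004,0,0,0,0.025],[-0.004,0,0,0,0.025],[-0.004,0,0,0,0.025],[-0.004,0,0,0,0.025],[-0.004,0,0,0,0.025],[-0.004,0,0,0,0.025],[-0.004,0,0,0,0.025],[-0.004,0,0,0,0.025],[-0.004,0,0,0,0.025]],
])

```text
t: 7.15
tcp_pos: [0.5515, 0.1755, 0.0034]
eef_rot: [-3.136, -0.014, -0.121]
wrist_force: [2.6, -0.6, 13.8]
finger_gap: 0.0247
grasp_force: 6.8
```

Run:
```python
from h import *
s,f=wrist();st(s)
print([(np.round(d["uv"]).tolist(),round(d["conf"],2),np.round(ray(f,d["uv"],.003),4).tolist()) for d in bot.search_frame("slot_end",f)])
im=f["image"].copy();c,sn=np.cos(s["eef_rot"][2]),np.sin(s["eef_rot"][2])
draw(im,f,[*s["tcp_pos"][:2],s["eef_rot"][2]]);cv2.imwrite("pics/w3.png",im)
```

```text
{'t': 7.15, 'tcp_pos': [0.5515, 0.1755, 0.0034], 'eef_rot': [-3.1363, -0.0138, -0.1211], 'wrist_force': [2.5986, -0.6119, 13.7573], 'finger_gap': 0.0247}
[([263.0, 197.0], 0.69, [0.5772, 0.1698, 0.003])]
```

View pics/w3.png

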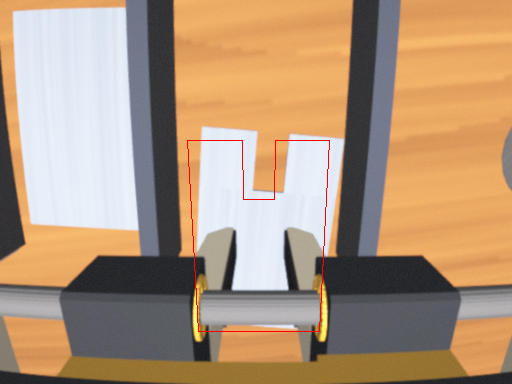

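The wrist view shows the plate's far end at (202,127)-(343,138) and the slot's end at (268,191). It lies a few degrees clockwise of the tool and well clear of the walls. I'll measure that automatically from here.

```bash
cat >> h.py <<'E'
from scipy.optimize import minimize
def wfit(s,f,rows=225,thr=170):
    im=f["image"].astype(int);m=((im.min(2)>thr)&((im[...,2]-im[...,0])<30)).astype(np.float32)[:rows]
    g=cv2.GaussianBlur(m,(0,0),1)
    def cost(d):
        x=x0+np.array(d)*[.001,.001,.01]
        pr=plate(x);R=np.array([[np.cos(x[2]),-np.sin(x[2])],[np.sin(x[2]),np.cos(x[2])]])
        rim=np.c_[np.array([[.067,.042],[.067,-.042],[-.05,-.042],[-.05,.042]])@R.T+x[:2],np.full(4,.003)]
        a=np.zeros(f["image"].shape[:2],np.uint8);o=a.copy()
        cv2.fillPoly(a,[np.round(proj(f,pr)*8).astype(int)],1,shift=3)
        cv2.fillPoly(o,[np.round(proj(f,rim)*8).astype(int)],1,shift=3)
        a=a[:rows];o=o[:rows]&(1-a)
        return ((1-g)[a>0].sum()+g[o>0].sum())/4000
    best=None
    for dy in(-.06,0,.06):
        x0=np.array([*s["tcp_pos"][:2],s["eef_rot"][2]+dy])
        r=minimize(cost,[0,0,0],method="Nelder-Mead",options=dict(initial_simplex=[[0,0,0],[8,0,0],[0,8,0],[0,0,8]],xatol=.1,fatol=1e-4,maxiter=250))
        if best is None or r.fun<best[1]:best=(x0+r.x*[.001,.001,.01],r.fun)
    return best
H=np.array([.6138,-.213,-.163])
def rel(x,o=H):
    c,s_=np.cos(o[2]),np.sin(o[2]);d=np.array(x[:2])-o[:2];return np.round([c*d[0]+s_*d[1],-s_*d[0]+c*d[1],x[2]-o[2]],4).tolist()
def report(save=None):
    s,f=wrist();st(s);x,c=wfit(s,f);T=[*s["tcp_pos"][:2],s["eef_rot"][2]]
    print("plate",np.round(x,4),"cost",round(c,3),"in tool",rel(x,T),"in holder",rel(x),"tool in holder",rel(T))
    if save:
        im=f["image"].copy();draw(im,f,x);cv2.imwrite(save,im)
    return s,f,x
E
python3 -c "
from h import *
report()"
```

```text
{'t': 7.25, 'tcp_pos': [0.5507, 0.1757, 0.0033], 'eef_rot': [-3.1366, -0.0123, -0.1207], 'wrist_force': [2.3016, 0.6705, 14.0919], 'finger_gap': 0.0251}
plate [ 0.5544  0.1727 -0.2084] cost 0.089 in tool [0.0041, -0.0025, -0.0877] in holder [-0.1212, 0.371, -0.0454] tool in holder [-0.1254, 0.3733, 0.0423]
```

>>> arm_command([
  [[-0.004,0,0,-0.6,0.025],[-0.004,0,0,-0.6,0.025],[-0.004,-0.0001,0,-0.6,0.025],[-0.004,-0.0001,0,-0.6,0.025],[-0.004,-0.0002,0,-0.6,0.025],[-0.004,-0.0002,0,-0.6,0.025],[-0.004,-0.0003,0,-0.6,0.025],[-0.004,-0.0003,0,-0.6,0.025],[-0.004,-0.0003,0,0,0.025],[-0.004,-0.0003,0,0,0.025],[-0.004,-0.0003,0,0,0.025],[-0.004,-0.0003,0,0,0.025]],
])

```text
t: 8.5
tcp_pos: [0.5045, 0.1818, 0.0033]
eef_rot: [-3.136, -0.015, -0.037]
wrist_force: [3.8, -0.6, 15.3]
finger_gap: 0.025
grasp_force: 7.9
```

```bash
python3 -c "
from h import *
report()"
```

```text
{'t': 8.5, 'tcp_pos': [0.5045, 0.1818, 0.0033], 'eef_rot': [-3.1362, -0.0154, -0.0375], 'wrist_force': [3.8047, -0.5666, 15.259], 'finger_gap': 0.025}
plate [ 0.5112  0.1783 -0.2124] cost 0.094 in tool [0.0068, -0.0033, -0.175] in holder [-0.1648, 0.3694, -0.0494] tool in holder [-0.1719, 0.3718, 0.1255]
```

>>> arm_command([
  [[-0.004,-0.0003,0,0,0.025],[-0.004,-0.0003,0,0,0.025],[-0.004,-0.0003,0,0,0.025],[-0.004,-0.0003,0,0,0.025],[-0.004,-0.0003,0,0,0.025],[-0.004,-0.0003,0,0,0.025],[-0.004,-0.0003,0,0,0.025],[-0.004,-0.0003,0,0,0.025],[-0.004,-0.0003,0,0,0.025],[-0.002,0,0,0,0.025]],
])

```text
t: 9.55
tcp_pos: [0.4669, 0.1863, 0.0033]
eef_rot: [-3.135, -0.016, -0.038]
wrist_force: [4.5, -0.8, 18.7]
finger_gap: 0.0253
grasp_force: 9.2
```

```bash
python3 -c "
from h import *
s,f,x=report('pics/w4.png');print('rack',rel(x,np.array([.618,.2075,-.1326])))"
```

```text
{'t': 9.55, 'tcp_pos': [0.4669, 0.1863, 0.0033], 'eef_rot': [-3.1351, -0.0161, -0.0375], 'wrist_force': [4.4507, -0.8176, 18.6715], 'finger_gap': 0.0253}
plate [ 0.4738  0.1826 -0.21  ] cost 0.096 in tool [0.0071, -0.0035, -0.1725] in holder [-0.2023, 0.3677, -0.047] tool in holder [-0.2098, 0.3702, 0.1255]
rack [-0.1396, -0.0437, -0.0774]
```

View pics/w4.png

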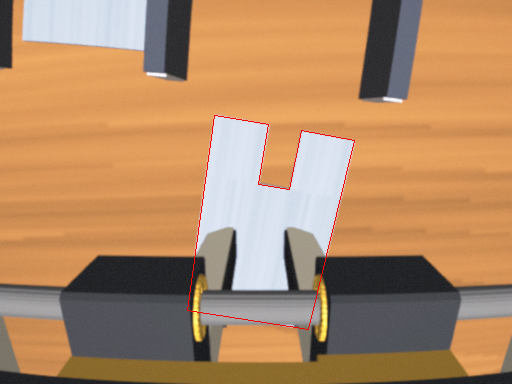

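The overlay follows the plate closely: slot end at (275,187), rack wall ends at (165,75) and (383,98), so the plate is clear of the bay. Traverse to the right next.

>>> arm_command([
  [[0,0.003,-0.0003,0,0.025],[0.0002,0.004,0,0,0.025],[0.0003,0.005,0,0,0.025],[0.0003,0.005,0,0,0.025],[0.0003,0.005,0,0,0.025],[0.0003,0.005,0,0,0.025],[0.0003,0.005,0,0,0.025],[0.0003,0.005,0,0,0.025],[0.0003,0.005,0,0,0.025],[0.0003,0.005,0,0,0.025],[0.0003,0.005,0,0,0.025],[0.0003,0.005,0,0,0.025]],
])

```text
t: 10.8
tcp_pos: [0.4656, 0.1316, 0.0033]
eef_rot: [-3.134, -0.012, -0.034]
wrist_force: [0.1, 4.9, 21.7]
finger_gap: 0.0249
grasp_force: 10.7
```

```bash
python3 -c "
from h import *
report()"
```

```text
{'t': 10.8, 'tcp_pos': [0.4656, 0.1316, 0.0033], 'eef_rot': [-3.1338, -0.0122, -0.0337], 'wrist_force': [0.0583, 4.9341, 21.6846], 'finger_gap': 0.0249}
plate [ 0.4723  0.1281 -0.1994] cost 0.111 in tool [0.0068, -0.0033, -0.1657] in holder [-0.195, 0.3136, -0.0364] tool in holder [-0.2022, 0.316, 0.1293]
```

>>> arm_command([
  [[0.0003,0.006,-0.0005,0,0.025],[0.0004,0.007,0,0,0.025],[0.0004,0.007,0,0,0.025],[0.0004,0.007,0,0,0.025],[0.0004,0.007,0,0,0.025],[0.0004,0.007,0,0,0.025],[0.0004,0.007,0,0,0.025],[0.0004,0.007,0,0,0.025],[0.0004,0.007,0,0,0.025],[0.0004,0.007,0,0,0.025],[0.0004,0.007,0,0,0.025],[0.0004,0.007,0,0,0.025]],
])

```text
t: 12.05
tcp_pos: [0.4668, 0.0472, 0.0033]
eef_rot: [-3.137, -0.011, -0.034]
wrist_force: [-0.6, 5.2, 20.9]
finger_gap: 0.025
grasp_force: 10.2
```

```bash
python3 -c "
from h import *
report()"
```

```text
{'t': 12.05, 'tcp_pos': [0.4668, 0.0472, 0.0033], 'eef_rot': [-3.1365, -0.0111, -0.0337], 'wrist_force': [-0.6113, 5.1849, 20.9296], 'finger_gap': 0.025}
plate [ 0.4734  0.0437 -0.2007] cost 0.094 in tool [0.0067, -0.0032, -0.1671] in holder [-0.1802, 0.2305, -0.0377] tool in holder [-0.1872, 0.2329, 0.1293]
```

>>> arm_command([
  [[0.0003,0.007,-0.0003,-0.4,0.025],[0.0003,0.008,0,-0.4,0.025],[0.0003,0.008,0,-0.4,0.025],[0.0003,0.008,0,-0.4,0.025],[0.0002,0.008,0,-0.4,0.025],[0.0002,0.008,0,-0.2,0.025],[0.0002,0.008,0,0,0.025],[0.0002,0.008,0,0,0.025],[0.0002,0.008,0,0,0.025],[0.0002,0.008,0,0,0.025],[0.0002,0.008,0,0,0.025],[0.0002,0.008,0,0,0.025]],
])

```text
t: 13.3
tcp_pos: [0.4683, -0.0489, 0.0033]
eef_rot: [-3.139, -0.01, 0.005]
wrist_force: [0.1, 3.6, 18.7]
finger_gap: 0.0245
grasp_force: 9.5
```

>>> arm_command([
  [[0.0005,0.008,0,0,0.025],[0.0005,0.008,0,0,0.025],[0.0005,0.008,0,0,0.025],[0.0005,0.008,0,0,0.025],[0.0005,0.008,0,0,0.025],[0.0005,0.008,0,0,0.025],[0.0005,0.008,0,0,0.025],[0.0005,0.008,0,0,0.025],[0.0005,0.008,0,0,0.025],[0.0005,0.008,0,0,0.025],[0.0005,0.004,0,0,0.025]],
])

```text
t: 14.4
tcp_pos: [0.4734, -0.1341, 0.0033]
eef_rot: [-3.141, -0.008, 0.003]
wrist_force: [0.4, 4.4, 18.2]
finger_gap: 0.0249
grasp_force: 9.3
```

```bash
python3 -c "
from h import *
s,f,x=report('pics/w5.png')
for q in('pin','holder'):print(q,[(np.round(d['uv']).tolist(),round(d['conf'],2),np.round(ray(f,d['uv'],.003),4).tolist()) for d in bot.search_frame(q,f)])"
```

```text
{'t': 14.4, 'tcp_pos': [0.4734, -0.1341, 0.0033], 'eef_rot': [-3.1412, -0.0082, 0.0031], 'wrist_force': [0.441, 4.3549, 18.1928], 'finger_gap': 0.0249}
plate [ 0.4801 -0.1373 -0.163 ] cost 0.094 in tool [0.0067, -0.0033, -0.1661] in holder [-0.1442, 0.053, -0.0] tool in holder [-0.1513, 0.0551, 0.1661]
pin [([486.0, 48.0], 0.83, [0.5752, -0.2453, 0.003])]
holder [([490.0, 44.0], 0.6, [0.5772, -0.247, 0.003])]
```

View pics/w5.png

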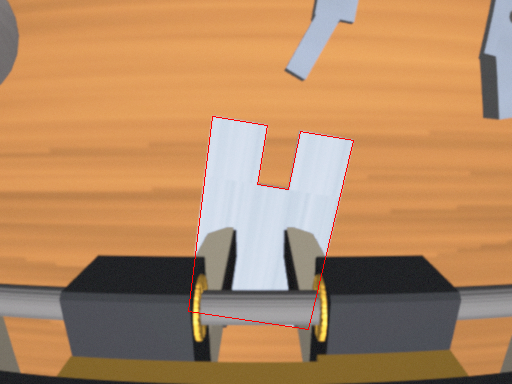

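The picture shows the plate aligned with the holder (outline exact), the left guide's tip at (296,75) and the right one's at (490,118). It still needs to move 53 mm right.

>>> arm_command([
  [[-0.0008,0.004,0,0,0.025],[-0.0008,0.0055,0,0,0.025],[-0.0008,0.0055,0,0,0.025],[-0.0008,0.0055,0,0,0.025],[-0.0008,0.0055,0,0,0.025],[-0.0008,0.0055,0,0,0.025],[-0.0008,0.0055,0,0,0.025],[-0.0008,0.0055,0,0,0.025],[-0.0008,0.0055,0,0,0.025],[-0.0008,0.0045,0,0,0.025],[0,0,0,0,0.025]],
])

```text
t: 15.65
tcp_pos: [0.4659, -0.1875, 0.0033]
eef_rot: [3.14, -0.009, 0.003]
wrist_force: [0.3, 2.6, 17.0]
finger_gap: 0.0251
grasp_force: 8.2
```

>>> arm_command([
  [[0,0,-0.01,0,0.025],[0,0,-0.04,0,0.025],[0,0,-0.04,5,0.01],[0,0,-0.03,4.5,0.01],[0,0,0,0,0.01],[0,0,0,0,0.01]],
])

```text
t: 16.25
tcp_pos: [0.4616, -0.1878, 0.121]
eef_rot: [3.141, -0.001, -0.164]
wrist_force: [-0.6, 0.3, -0.4]
finger_gap: 0.0101
grasp_force: 0.0
```

```bash
python3 -c "
from h import *
s,f,x=report('pics/w6.png')
for q in('pin','holder'):print(q,[(np.round(d['uv']).tolist(),round(d['conf'],2),np.round(ray(f,d['uv'],.003),4).tolist()) for d in bot.search_frame(q,f)])"
```

```text
{'t': 16.25, 'tcp_pos': [0.4616, -0.1878, 0.121], 'eef_rot': [3.141, -0.0009, -0.1638], 'wrist_force': [-0.554, 0.2631, -0.3507], 'finger_gap': 0.0101}
plate [ 0.4722 -0.1907 -0.158 ] cost 0.075 in tool [0.0109, -0.0011, 0.0058] in holder [-0.1434, -0.0009, 0.005] tool in holder [-0.1542, 0.0001, -0.0008]
pin [([216.0, 34.0], 0.78, [0.5915, -0.1755, 0.003]), ([442.0, 72.0], 0.76, [0.5354, -0.3532, 0.003])]
holder [([440.0, 72.0], 0.9, [0.5353, -0.3517, 0.003]), ([217.0, 34.0], 0.57, [0.5913, -0.1762, 0.003])]
```

View pics/w6.png

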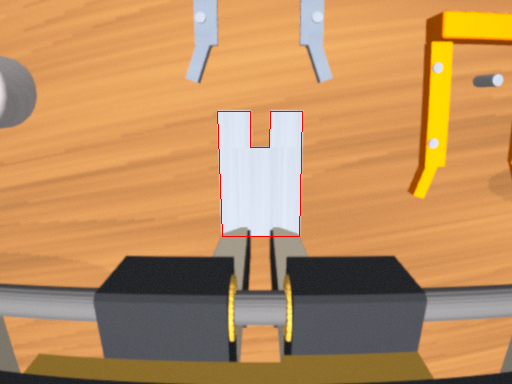

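The close view shows the plate centred before the grey holder: guide tips at (192,80) and (326,80), rail inner edges at 217 and 300, and the plate's slot centred at 260. I re-press near the plate's middle with the fingers narrowed.

>>> arm_command([
  [[0.015,0.001,0.03,0,0.01],[0,0,0.045,0,0.01],[0,0,0.03,0,0.01],[0,0,0.005,0,0.01],[0,0,0.003,0,0.01],[0,0,0.002,0,0.01],[0,0,0.001,0,0.01],[0,0,0.001,0,0.01],[0,0,0.001,0,0.01],[0,0,0.001,0,0.01],[0,0,0,0,0.01]],
])

```text
t: 17.5
tcp_pos: [0.477, -0.1913, 0.0033]
eef_rot: [3.141, -0.002, -0.164]
wrist_force: [-1.4, 0.2, 10.1]
finger_gap: 0.0102
grasp_force: 5.5
```

>>> arm_command([
  [[0.002,0,0,0,0.01],[0.003,0,0,0,0.01],[0.004,0,0,0,0.01],[0.004,0,0,0,0.01],[0.004,0,0,0,0.01],[0.004,0,0,0,0.01],[0.004,0,0,0,0.01],[0.004,0,0,0,0.01],[0,0,0,0,0.01]],
])

```text
t: 18.4
tcp_pos: [0.5061, -0.1962, 0.0033]
eef_rot: [3.141, -0.002, -0.164]
wrist_force: [-1.5, -0.4, 10.1]
finger_gap: 0.0096
grasp_force: 4.6
```

```bash
python3 -c "
from h import *
report()"
```

```text
{'t': 18.4, 'tcp_pos': [0.5061, -0.1962, 0.0033], 'eef_rot': [3.1407, -0.0025, -0.1642], 'wrist_force': [-1.4799, -0.3532, 10.1074], 'finger_gap': 0.0096}
plate [ 0.5017 -0.1956 -0.1624] cost 0.081 in tool [-0.0044, -0.0001, 0.0018] in holder [-0.1135, -0.001, 0.0006] tool in holder [-0.109, -0.0009, -0.0012]
```

>>> arm_command([
  [[0.003,-0.0001,0.0008,0,0.01],[0.004,0,0,0,0.01],[0.004,0,0,0,0.01],[0.004,0,0,0,0.01],[0.004,0,0,0,0.01],[0.004,0,0,0,0.01],[0.004,0,0,0,0.01],[0.004,0,0,0,0.01],[0.004,0,0,0,0.01],[0.004,0,0,0,0.01],[0.004,0,0,0,0.01],[0.004,0,0,0,0.01]],
])

```text
t: 19.65
tcp_pos: [0.5518, -0.2038, 0.0033]
eef_rot: [3.14, -0.001, -0.164]
wrist_force: [-2.4, 0.5, 12.9]
finger_gap: 0.0101
grasp_force: 6.6
```

```bash
python3 -c "
from h import *
report('pics/w7.png')"
```

```text
{'t': 19.65, 'tcp_pos': [0.5518, -0.2038, 0.0033], 'eef_rot': [3.1405, -0.0013, -0.1644], 'wrist_force': [-2.4209, 0.5257, 12.9004], 'finger_gap': 0.0101}
plate [ 0.5471 -0.2036 -0.1666] cost 0.67 in tool [-0.0047, -0.0006, -0.0022] in holder [-0.0674, -0.0016, -0.0036] tool in holder [-0.0626, -0.001, -0.0014]
```

View pics/w7.png

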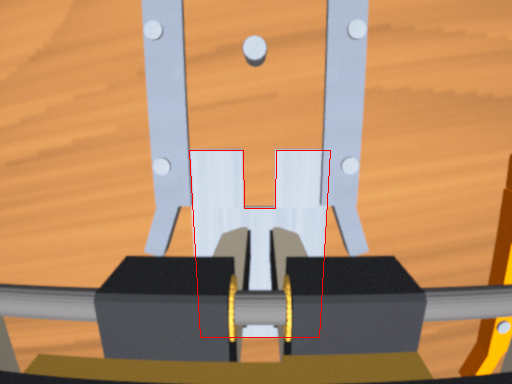

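The plate is between the rails (slot end at (260,207)), with the pin ahead at (255,55). Going on until the pin stops it.

>>> arm_command([
  [[0.004,0,0,0,0.01],[0.005,0,0,0,0.01],[0.005,0,0,0,0.01],[0.005,0,0,0,0.01],[0.005,0,0,0,0.01],[0.005,0,0,0,0.01],[0.005,0,0,0,0.01],[0.005,0,0,0,0.01],[0.005,0,0,0,0.01],[0.005,0,0,0,0.01],[0.005,0,0,0,0.01],[0.004,0,0,0,0.01]],
])

```text
t: 20.9
tcp_pos: [0.6095, -0.2133, 0.0034]
eef_rot: [3.141, -0.002, -0.164]
wrist_force: [-2.9, 1.1, 11.7]
finger_gap: 0.0099
grasp_force: 5.4
```

>>> arm_command([
  [[0.002,0,0,0,0.01],[0.002,0,0,0,0.01],[0.002,0,0,0,0.01]],
])

```text
t: 21.2
tcp_pos: [0.6152, -0.2142, 0.0034]
eef_rot: [3.141, -0.002, -0.164]
wrist_force: [-3.1, -0.4, 10.4]
finger_gap: 0.0099
grasp_force: 5.3
```

>>> arm_command([
  [[0.002,0,0,0,0.01],[0.002,0,0,0,0.01]],
])

```text
t: 21.4
tcp_pos: [0.6191, -0.2149, 0.0034]
eef_rot: [3.141, -0.002, -0.164]
wrist_force: [-1.7, 0.2, 9.6]
finger_gap: 0.0101
grasp_force: 5.2
```

```bash
python3 -c "
from h import *
s,f,x=report()
for q in('pin','slot_end'):print(q,[(np.round(d['uv']).tolist(),round(d['conf'],2),np.round(ray(f,d['uv'],.003),4).tolist()) for d in bot.search_frame(q,f)])"
```

```text
{'t': 21.4, 'tcp_pos': [0.6191, -0.2149, 0.0034], 'eef_rot': [3.1408, -0.0019, -0.1644], 'wrist_force': [-1.6679, 0.2109, 9.6071], 'finger_gap': 0.0101}
plate [ 0.5632 -0.2091 -0.1696] cost 0.0 in tool [-0.0561, -0.0034, -0.0052] in holder [-0.0506, -0.0044, -0.0066] tool in holder [0.0056, -0.001, -0.0014]
pin [([492.0, 338.0], 0.83, [0.5295, -0.3492, 0.003]), ([154.0, 7.0], 0.75, [0.7424, -0.1868, 0.003])]
slot_end [([265.0, 205.0], 0.58, [0.6399, -0.2218, 0.003])]
```

>>> arm_command([
  [[0.001,0,0.0007,0,0.01],[0.0015,0,0,0,0.01],[0.0015,0,0,0,0.01],[0,0,0,0,0.01]],
])

```text
t: 21.95
tcp_pos: [0.6204, -0.2151, 0.0033]
eef_rot: [3.141, 0.004, -0.164]
wrist_force: [-7.4, 1.5, 17.7]
finger_gap: 0.0098
grasp_force: 8.9
```

```bash
python3 -c "
from h import *
s,f=wrist();st(s);im=f['image'].astype(int)
for u in(249,260,270):print(u,[(v,im[v,u].tolist()) for v in range(130,225,4)])
v=195;print('row195',[(u,im[v,u].tolist()) for u in range(236,290,3)])
"
```

```text
{'t': 21.95, 'tcp_pos': [0.6204, -0.2151, 0.0033], 'eef_rot': [3.1406, 0.0043, -0.1644], 'wrist_force': [-7.4211, 1.5082, 17.7174], 'finger_gap': 0.0098}
249 [(130, [217, 194, 182]), (134, [215, 194, 180]), (138, [214, 193, 180]), (142, [213, 193, 182]), (146, [170, 172, 178]), (150, [91, 156, 225]), (154, [92, 159, 226]), (158, [90, 157, 224]), (162, [96, 158, 226]), (166, [95, 161, 228]), (170, [95, 159, 227]), (174, [92, 154, 222]), (178, [89, 151, 221]), (182, [90, 150, 219]), (186, [82, 137, 204]), (190, [86, 139, 197]), (194, [101, 105, 109]), (198, [105, 106, 108]), (202, [112, 113, 113]), (206, [161, 156, 152]), (210, [237, 224, 213]), (214, [237, 224, 215]), (218, [235, 221, 210]), (222, [229, 213, 203])]
260 [(130, [216, 196, 182]), (134, [214, 194, 180]), (138, [218, 197, 184]), (142, [217, 197, 182]), (146, [170, 172, 177]), (150, [96, 158, 226]), (154, [93, 158, 225]), (158, [94, 158, 226]), (162, [98, 161, 228]), (166, [95, 163, 230]), (170, [93, 159, 226]), (174, [92, 156, 223]), (178, [89, 153, 221]), (182, [85, 147, 214]), (186, [78, 137, 202]), (190, [101, 124, 160]
[... 497 characters left out ...]
222]), (182, [84, 143, 207]), (186, [80, 139, 204]), (190, [86, 144, 210]), (194, [89, 150, 220]), (198, [89, 154, 223]), (202, [91, 157, 224]), (206, [119, 136, 167]), (210, [236, 224, 215]), (214, [235, 221, 210]), (218, [235, 222, 211]), (222, [235, 221, 211])]
row195 [(236, [229, 213, 201]), (239, [233, 220, 207]), (242, [225, 212, 204]), (245, [91, 147, 210]), (248, [103, 110, 120]), (251, [111, 111, 115]), (254, [116, 116, 118]), (257, [115, 118, 118]), (260, [111, 112, 114]), (263, [108, 110, 120]), (266, [88, 151, 219]), (269, [87, 151, 221]), (272, [91, 155, 222]), (275, [222, 211, 208]), (278, [237, 224, 214]), (281, [237, 224, 214]), (284, [232, 219, 209]), (287, [235, 222, 210])]
```

>>> arm_command([
  [[0,0,-0.003,0,0.01],[-0.003,0,-0.01,0,0.01],[0,0,-0.03,0,0.01],[0,0,-0.045,0,0.01],[0,0,-0.045,0,0.01],[-0.02,0,-0.04,0,0.01],[-0.03,0,0,0,0.01],[0,0,0,0,0.01],[0,0,0,0,0.01]],
])

```text
t: 22.9
tcp_pos: [0.5698, -0.2066, 0.1735]
eef_rot: [3.141, -0.001, -0.164]
wrist_force: [0.6, -0.1, 0.6]
finger_gap: 0.0099
grasp_force: 0.0
```

```bash
python3 -c "
from h import *
s,f=wrist();st(s);im=f['image'].astype(int)
D=[bot.search_frame(q,f) for q in('pin','slot_end','shim')]
print([[(np.round(d['uv']).tolist(),round(d['conf'],2),np.round(ray(f,d['uv'],.003),4).tolist(),rel(ray(f,d['uv'],.003).tolist()[:2]+[0])[:2]) for d in r] for r in D])
# sample along holder axis and across on z=.003, +-1mm
for y in(-.0065,0,.0065):
  print(y,end=' ')
  for hx in np.arange(.012,.046,.002):
    c,n=np.cos(H[2]),np.sin(H[2]);p=proj(f,[H[0]+c*hx-n*y,H[1]+n*hx+c*y,.003])[0];q=im[int(round(p[1])),int(round(p[0]))]
    print(round(hx*1000),'W' if q[2]-q[0]>70 else ('P' if q.min()>165 else 'g'),end=' ')
  print()
# near end of the plate
for hx in np.arange(-.07,-.04,.002):
    p=proj(f,[H[0]+c*hx,H[1]+n*hx,.003])[0];q=im[int(round(p[1])),int(round(p[0]))]
    print(round(hx*1000),'W' if q[2]-q[0]>70 else ('P' if q.min()>165 else 'g'),end=' ')
t=bot.grab_frame('top')
print()
for q in('plain_plate','bush','tin','shackle'):print(q,[(np.round(d['uv']).tolist(),round(d['conf'],2)) for d in bot.search_frame(q,t)])
"
```

```text
{'t': 22.9, 'tcp_pos': [0.5698, -0.2066, 0.1735], 'eef_rot': [3.1413, -0.0006, -0.1644], 'wrist_force': [0.6256, -0.1143, 0.6458], 'finger_gap': 0.0099}
[[([258.0, 93.0], 0.94, [0.6502, -0.2191, 0.003], [0.0369, -0.0001]), ([53.0, 94.0], 0.64, [0.6865, -0.0176, 0.003], [0.04, 0.2046])], [([259.0, 130.0], 0.56, [0.6149, -0.2139, 0.003], [0.0013, -0.0007])], [([257.0, 130.0], 0.75, [0.615, -0.2119, 0.003], [0.001, 0.0013])]]
-0.0065 12 P 14 P 16 P 18 P 20 P 22 P 24 P 26 P 28 W 30 W 32 W 34 W 36 W 38 W 40 W 42 W 44 W 
0 12 P 14 P 16 P 18 P 20 P 22 P 24 P 26 P 28 P 30 P 32 P 34 P 36 P 38 g 40 W 42 W 44 W 
0.0065 12 P 14 P 16 P 18 P 20 P 22 P 24 P 26 P 28 P 30 P 32 P 34 P 36 P 38 P 40 P 42 P 44 P 
-70 W -68 W -66 W -64 W -62 W -60 W -58 W -56 W -54 W -52 P -50 P -48 P -46 P -44 P -42 P -40 P 
plain_plate [([148.0, 197.0], 0.93), ([237.0, 215.0], 0.32)]
bush [([255.0, 178.0], 0.72)]
tin [([237.0, 215.0], 0.95)]
shackle [([246.0, 145.0], 0.91)]
```

```bash
python3 -c "
from h import *
a=cv2.imread('pics/top0.png');t=bot.grab_frame('top');b=t['image']
d=np.abs(a.astype(int)-b).max(2)
for n,(u0,u1,v0,v1) in dict(tin=(220,252,195,230),bush=(243,266,164,190),shackle=(232,254,118,168),plain=(132,164,165,224),grey=(290,350,165,235)).items():
  q=d[v0:v1,u0:u1];print(n,q.max(),(q>40).sum())
  if n=='tin':
    for i in(a,b):
      m=cv2.moments((i[v0:v1,u0:u1].min(2)>150).astype(np.uint8),True);print(m['m00'],m['m10']/m['m00']+u0,m['m01']/m['m00']+v0)
s,f=wrist();im=f['image']
c,n=np.cos(H[2]),np.sin(H[2])
for y in(-.003,-.001,.001):
  P=proj(f,[[H[0]+c*x-n*y,H[1]+n*x+c*y,.003] for x in np.arange(.02,.040,.001)])
  print([im[int(round(p[1])),int(round(p[0]))].tolist() for p in P])
"
```

```text
tin 19 0
376.0 235.27127659574467 212.625
391.0 235.26342710997443 212.63938618925832
bush 15 0
shackle 16 0
plain 17 0
grey 168 2420
[[238, 225, 215], [239, 226, 218], [238, 224, 215], [239, 225, 216], [239, 226, 219], [237, 224, 217], [233, 221, 215], [218, 212, 220], [163, 180, 215], [157, 171, 201], [225, 211, 208], [229, 218, 211], [232, 220, 215], [228, 216, 210], [221, 211, 211], [188, 190, 207], [136, 163, 205], [99, 148, 210], [83, 142, 210], [88, 148, 212]]
[[239, 224, 216], [238, 225, 217], [239, 226, 219], [238, 226, 216], [236, 223, 215], [237, 223, 215], [234, 222, 213], [222, 210, 208], [214, 202, 198], [227, 215, 205], [240, 226, 219], [239, 225, 216], [237, 223, 214], [237, 224, 214], [236, 223, 214], [236, 221, 214], [223, 211, 210], [155, 168, 199], [96, 147, 205], [83, 144, 209]]
[[236, 223, 213], [238, 224, 216], [238, 225, 215], [238, 224, 216], [237, 224, 213], [237, 224, 216], [232, 220, 207], [225, 207, 196], [228, 214, 202], [235, 222, 214], [237, 223, 214], [237, 225, 216], [238, 224, 218], [239, 226, 218], [238, 225, 218], [240, 228, 219], [233, 222, 215], [199, 197, 208], [120, 155, 207], [91, 146, 214]]
```

The plate meets the pin with no gap, nothing else has moved, and the arm is clear. Handing in.

```bash
python3 -c "
from cell import bot
print(bot.job_done())"
```

```text
the job is handed in; nothing more can be done
None
```

I slid the slotted shim flat along the counter into the grey holder until the pin stopped it. The last camera pictures show no gap at the pin and nothing else moved; I handed the job in at about 23 s.

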